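# Put the swapped polishing compound bars back on their own sloped rests

## Task

The three bars of polishing compound have been put back on the wrong rests: move each one to the sloped wooden rest painted in its own colour, lying lengthwise in the middle of the slope with its low end up against the cleat. All three rests are taken, so park a bar on the clean steel tray on the way. Set the bars down gently without dropping them, never lay one on the gritty bench, and leave the brass bulb, the metal weight and the flux jar where they stand.

Things in the scene. Friction and masses are not known exactly. Their poses are not given: they have to be found in the camera images.
- bar_red: bar of dark red polishing compound, 110 (x) x 40 (y) x 36 (z) mm, about 0.3 kg; top of the last 24 mm at +x worn down to 24 mm high (either end may lie at the cleat). Origin: centre of its underside; z out of its top. Starts lengthwise on the deck of a rest of another colour, +x uphill
- bar_green: bar of dark green polishing compound, 110 (x) x 40 (y) x 36 (z) mm, about 0.3 kg; top of the last 24 mm at +x worn down to 24 mm high (either end may lie at the cleat). Origin: centre of its underside; z out of its top. Starts lengthwise on the deck of a rest of another colour, +x uphill
- bar_white: bar of white polishing compound, 110 (x) x 40 (y) x 36 (z) mm, about 0.3 kg; top of the last 24 mm at +x worn down to 24 mm high (either end may lie at the cleat). Origin: centre of its underside; z out of its top. Starts lengthwise on the deck of a rest of another colour, +x uphill
- rest_red: fixed wooden rest, cleat and band at the high end painted red. Origin: underside centre, on the bench; base 150 (x) x 80 (y) mm. Deck 80 mm wide, no side walls, rises 20 deg to +x from x -62, z 27 mm (cleat's inner face) to x 73, z 76 mm. Cleat across the low (-x) end, 14 mm high square to the deck. A bar home has its underside centre at x -10, y 0, z 46 mm
- rest_green: fixed wooden rest, cleat and band at the high end painted green. Origin: underside centre, on the bench; base 150 (x) x 80 (y) mm. Deck 80 mm wide, no side walls, rises 20 deg to +x from x -62, z 27 mm (cleat's inner face) to x 73, z 76 mm. Cleat across the low (-x) end, 14 mm high square to the deck. A bar home has its underside centre at x -10, y 0, z 46 mm
- rest_white: fixed wooden rest, cleat and band at the high end painted white. Origin: underside centre, on the bench; base 150 (x) x 80 (y) mm. Deck 80 mm wide, no side walls, rises 20 deg to +x from x -62, z 27 mm (cleat's inner face) to x 73, z 76 mm. Cleat across the low (-x) end, 14 mm high square to the deck. A bar home has its underside centre at x -10, y 0, z 46 mm
- tray: empty shallow steel tray, fixed to the bench, 170 (x) x 110 (y) mm outside, rim 3 mm thick, its top 20 mm above the bench; flat floor 12 mm above the bench. Origin: centre of its underside at bench level; x along its length, z up
- bulb: bystander: hollow brass onion-shaped form with a small point on top, 62 mm diameter, 62 mm high, standing loose on the bench; origin: centre of its underside
- weight: bystander: upright brown metal cylinder, 48 mm diameter, 95 mm high, standing loose; origin: centre of its underside
- jar: bystander: white flux jar with a red band and a brush standing in it, 52 mm diameter, 69 mm high, 129 mm with the brush, standing loose; origin: centre of its underside
Mind the look-alikes: they are no part of the job. What is shaped like the rest_red but pink is not meant. Leave any pink look-alike of the rest_white alone.

How it is judged (in metres and radians):
At the end, for the whole second after the job is handed in: Each bar lies at rest on the deck of the rest of its own colour: flat on the slope (its tilt 14 to 26 deg), within 14 mm of the deck's middle line, within 11 deg of parallel to it, low end no more than about 10 mm from the cleat (x of bar_red in the frame of rest_red between -0.0135 and 0 m and y of bar_red in the frame of rest_red between -0.014 and 0.014 m and z of bar_red in the frame of rest_red between 0.042 and 0.053 m and angle between bar_red's own z axis and vertical between 0.25 and 0.45 rad and angle between the y axis of bar_red and the y axis of rest_red, either way round below 0.2 rad and linear speed of each of bar_red, bar_green, bar_white below 0.02 m/s and angular speed of each of bar_red, bar_green, bar_white below 0.1 rad/s and x of bar_green in the frame of rest_green between -0.0135 and 0 m and y of bar_green in the frame of rest_green between -0.014 and 0.014 m and z of bar_green in the frame of rest_green between 0.042 and 0.053 m and angle between bar_green's own z axis and vertical between 0.25 and 0.45 rad and angle between the y axis of bar_green and the y axis of rest_green, either way round below 0.2 rad and x of bar_white in the frame of rest_white between -0.0135 and 0 m and y of bar_white in the frame of rest_white between -0.014 and 0.014 m and z of bar_white in the frame of rest_white between 0.042 and 0.053 m and angle between bar_white's own z axis and vertical between 0.25 and 0.45 rad and angle between the y axis of bar_white and the y axis of rest_white, either way round below 0.2 rad); the robot touches nothing.
It fails at once if a bar falls: it moves faster than 0.6 m/s with no finger on it (a drop of about 18 mm) ((linear speed of bar_red above 0.6 m/s and contact force between bar_red and the fingers below 0.05 N) or (linear speed of bar_green above 0.6 m/s and contact force between bar_green and the fingers below 0.05 N) or (linear speed of bar_white above 0.6 m/s and contact force between bar_white and the fingers below 0.05 N)).
It fails at once if a bar lies on the bench top (its underside lower than 5 mm) (height (world z) of any of bar_red, bar_green, bar_white below 0.005 m).
It fails at once if the bulb, the weight or the jar is shifted by more than 20 mm (distance of any of bulb, weight, jar from where it was at the start of the episode above 0.02 m).
It also fails if it takes over 93 s, if anything falls off the work surface, if the arm or the gripper's body presses on something with over 40 N, if the wrist force passes 120 N, or if a joint passes its speed limit or range.

## Robot

A 7-joint arm with a two-finger parallel gripper is mounted at the origin on the work surface. World frame = base frame: x ahead of the robot, y to its left, z up, the work surface at z = 0. Lengths are in mm, angles in rad, forces in N, time in s.
With the tool pointing down it reaches from about 400 to 850 mm from the base axis. Payload 10.4 kg.
Tool frame: the origin (TCP) lies midway between the tips of the shut fingers; the grasp point (between the pads) lies 19 mm behind it (bot.grip_depth is the distance from the TCP to the grasp point, in mm); z points along the fingers, y is the direction in which the jaws open and shut (so a half turn about z gives the same grasp; the last joint's range is limited). The gripper opens to 85 mm and grips with 20 to 120 N. Pads are 22 mm wide; open, the fingers measure 114 mm over their backs; the gripper's body (76 mm by 85 mm) begins 54 mm behind the grasp point. The pads swing forward as they close: fully open they stand 13 mm farther back than shut.
Start: joints at [-1.268, 0.332, -0.065, 1.46, 0.022, 1.35, -0.088], TCP at [200.029, 592.148, 231.338] pointing down, gripper open.
Joint ranges: [-2.6, 2.6], [-0.5, 2.12], [-1.47, 1.34], [0.16, 2.42], [-1.27, 4.41], [0.06, 2.06], [-2.6, 2.6]. Speed limits (rad/s): [2.22, 2.22, 2.79, 2.79, 3.14, 3.14, 3.14].

## Interface

Orientations are given as a rotation vector (axis times angle).
In Python, from plant import bot, read_camera gives the robot as it stands. Calls block until the motion is done:
- bot.reach(position, orientation): joint-space move of the TCP to a pose.
- bot.move_straight(position, v=150, rot=None): straight line of the TCP; rot=None keeps the orientation; v is the mean speed in mm/s.
- bot.movej(angles): joint-space move.
- bot.open_gripper() and bot.clamp(force=None): open the fingers fully, or close them until they stop; force is the grip in N (None keeps the last).
- bot.pause(seconds).
- bot.inverse_kinematics(position, orientation): joint angles nearest the present ones, or None.
- bot.get_obs(): the state.
- read_camera(name): name is "scene" or "top"; returns a dict with "img" (480x640x3 uint8, red, green, blue), "K" (3x3 intrinsics, pixels), "distortion" ([k1, k2, p1, p2, k3] as OpenCV has them; the pictures are not rectified), "T" (4x4, takes a point from camera to world coordinates). Camera axes: x right, y down, z forward; pixel columns grow to the right and rows downward; lengths in mm; the calibration is good to about 2 mm. A picture is of the moment at which its call begins. There is no depth.
A pose or a line that the arm cannot do raises bot.Unreachable and nothing moves.
- bot.job_done(): hands the job in, once; it reports no verdict.
The state is a dict: "time_s": time; "joint_pos": joint angles; "dq": joint speeds; "joint_torque": joint torques, N m; "tool_pos": TCP position; "tool_rot": TCP orientation; "ft_force": force on the tool from outside, world axes, zero at the start; "wrist_torque": the same for the moment, N m; "gripper_width": finger opening in mm.
Only numpy, scipy, OpenCV 4.12 (cv2) and the standard library are available. Lean on these libraries where they do the work, as an engineer would, in place of code of your own. Each camera call takes 0.05 s, during which the arm holds its last target.

## Working session

There is one attempt and no reset: what is moved stays moved. The work goes in short steps, each a Python script; the robot and the scene stay as the last script left them, time stands still between calls to the robot, and variables do not carry over. Pictures are saved under pics/ and viewed, and the job is handed in when it is done.

```bash
ls; mkdir -p pics; python3 - <<'E'
from plant import bot, read_camera
import cv2,numpy as np
for n in ("scene","top"):
    c=read_camera(n); cv2.imwrite(f"pics/{n}0.png",c["img"][:,:,::-1])
    print(n,c["K"],c["distortion"],c["T"])
print(bot.get_obs())
E
```

```text
pics
scene [[537.09388427   0.         322.80700042]
 [  0.         537.09388427 246.71334038]
 [  0.           0.           1.        ]] [-0.04992768  0.          0.          0.          0.        ] [[-2.70659525e-01  5.76462012e-01 -7.70996090e-01  1.40082246e+03]
 [ 9.62605970e-01  1.71663191e-01 -2.09574560e-01  2.21162018e+02]
 [ 1.15398768e-02 -7.98888789e-01 -6.01368052e-01  7.49327142e+02]
 [ 0.00000000e+00  0.00000000e+00  0.00000000e+00  1.00000000e+00]]
top [[492.45407613   0.         332.21074723]
 [  0.         492.45407613 249.45913328]
 [  0.           0.           1.        ]] [0.03867281 0.         0.         0.         0.        ] [[ 9.17009104e-03 -9.91727744e-01  1.28031208e-01  4.23561269e+02]
 [-9.99858289e-01 -1.09013792e-02 -1.28281901e-02  1.27366958e+01]
 [ 1.41177887e-02 -1.27895429e-01 -9.91687172e-01  1.11108489e+03]
 [ 0.00000000e+00  0.00000000e+00  0.00000000e+00  1.00000000e+00]]
{'time_s': 0.1, 'joint_pos': array([-1.26759817,  0.33278104, -0.06468758,  1.46086358,  0.02158614,
        1.34989753, -0.08850165]), 'dq': array([ 7.38777852e-04, -1.12977895e-03,  4.84791517e-06,  2.71597235e-04,
       -1.23675373e-03, -3.12541983e-04,  2.13452411e-04]), 'joint_torque': array([ 1.63981131e-03, -6.26745057e+01,  4.92694729e-02, -3.92426562e+01,
        1.62481796e-02,  7.11640823e-03,  3.15968077e-05]), 'tool_pos': array([199.93825735, 591.80029033, 230.60973002]), 'tool_rot': array([-5.09472299e-01, -3.09984824e+00,  1.95566554e-03]), 'ft_force': array([ 0.33498745,  0.28900139, -0.26572413]), 'wrist_torque': array([ 0.03253467, -0.05474288,  0.01329624]), 'gripper_width': 85.3093672813837}
```

View pics/scene0.png

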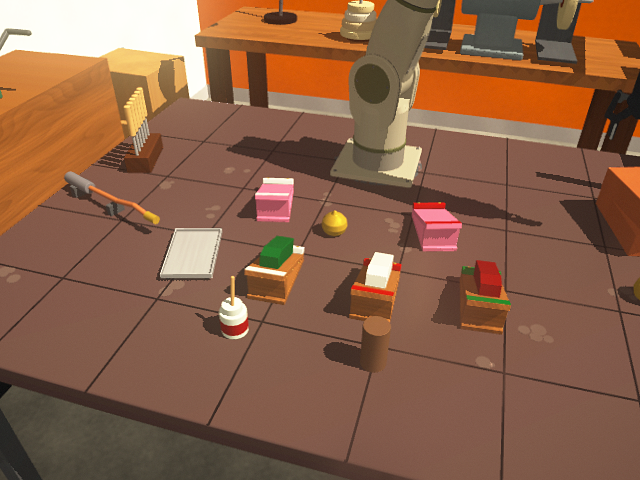

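View pics/top0.png

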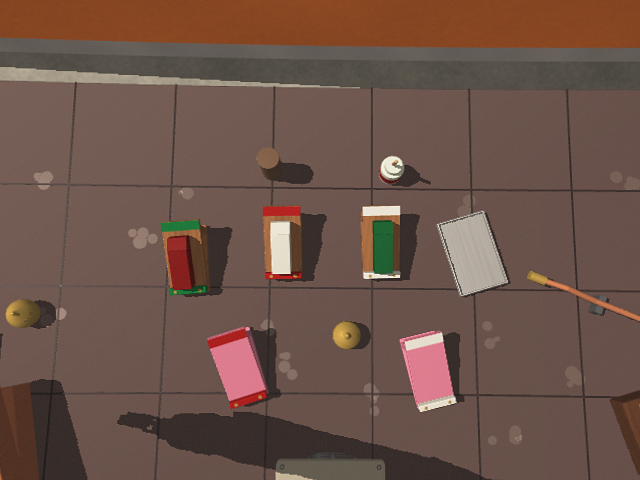

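```bash
python3 - <<'E'
import cv2
t=cv2.imread("pics/top0.png"); s=cv2.imread("pics/scene0.png")
cv2.imwrite("pics/t_crop.png",cv2.resize(t[190:310,140:420],None,fx=2.85,fy=2.85,interpolation=cv2.INTER_CUBIC))
cv2.imwrite("pics/s_crop.png",cv2.resize(s[225:345,235:515],None,fx=2.85,fy=2.85,interpolation=cv2.INTER_CUBIC))
E
```

```text
(no output)
```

View pics/t_crop.png

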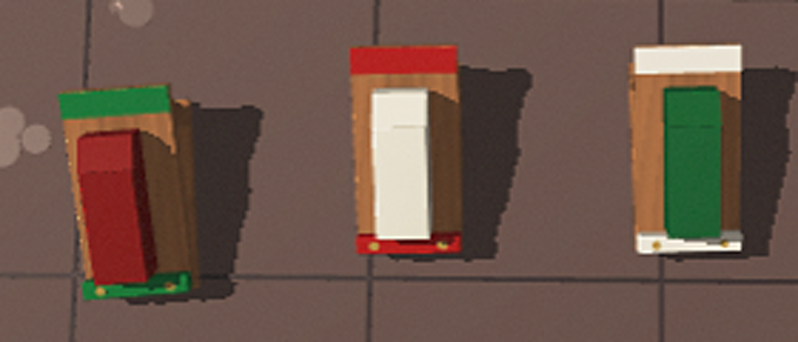

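View pics/s_crop.png

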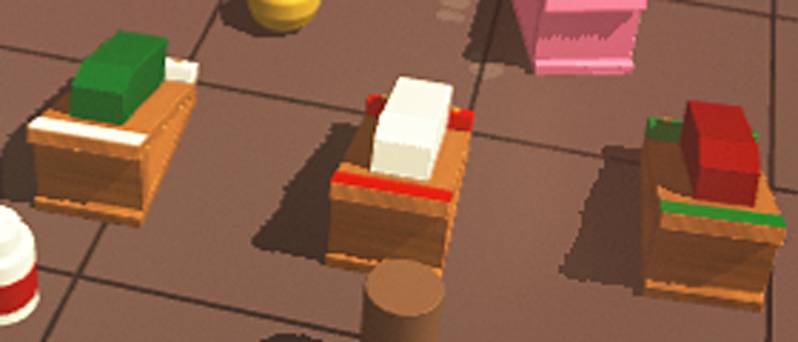

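```bash
cat > h.py <<'E'
import numpy as np, cv2
from plant import bot, read_camera
def ray(c,uv):
    p=cv2.undistortPoints(np.asarray(uv,float).reshape(-1,1,2),c["K"],np.array(c["distortion"])).reshape(-1,2)
    d=np.c_[p,np.ones(len(p))]@c["T"][:3,:3].T
    return c["T"][:3,3],d
def toplane(c,uv,p0,n):
    o,d=ray(c,uv); n=np.asarray(n,float)
    s=((np.asarray(p0)-o)@n)/(d@n)
    return o+d*s[:,None]
def toz(c,uv,z): return toplane(c,uv,[0,0,z],[0,0,1])
def proj(c,P):
    T=np.linalg.inv(c["T"]); r=cv2.Rodrigues(T[:3,:3])[0]
    return cv2.projectPoints(np.asarray(P,float).reshape(-1,1,3),r,T[:3,3],c["K"],np.array(c["distortion"]))[0].reshape(-1,2)
def tri(c1,uv1,c2,uv2):
    o1,d1=ray(c1,uv1);o2,d2=ray(c2,uv2);d1=d1[0];d2=d2[0]
    A=np.c_[d1,-d2];s=np.linalg.lstsq(A,o2-o1,rcond=None)[0]
    a=o1+s[0]*d1;b=o2+s[1]*d2
    return (a+b)/2,np.linalg.norm(a-b)
def blobs(m,amin=25):
    n,l,st,ce=cv2.connectedComponentsWithStats(m.astype(np.uint8))
    return [(st[i],ce[i],l==i) for i in range(1,n) if st[i][4]>=amin]
E
python3 - <<'E'
from h import *
import pickle
c=read_camera("top"); s=read_camera("scene"); pickle.dump((c,s),open("cams.pkl","wb"))
for nm,cam in (("top",c),("scene",s)):
    hsv=cv2.cvtColor(cam["img"],cv2.COLOR_RGB2HSV).astype(int); H,S,V=hsv[...,0],hsv[...,1],hsv[...,2]
    M={"red":((H<5)|(H>174))&(S>185)&(V>60),"green":(H>50)&(H<85)&(S>110)&(V>30),"white":(S<45)&(V>140)}
    for k,m in M.items():
        for st,ce,l in blobs(m,20): print(nm,k,st,ce.round(1),np.median(hsv[l],0))
c=c["img"]
print(c[262,160:200].tolist()); print(c[250,265:300].tolist()); print(c[250,365:400].tolist())
E
```

```text
top red [380 174  14   9  22] [385.8 179.2] [ 89.5 201.   92. ]
top red [263 206  37  10 335] [281.1 211. ] [  0. 208. 181.]
top red [167 236  25  54 983] [178.7 262.9] [  1. 196. 134.]
top red [265 271  37   8 183] [283.8 275.4] [  0. 211. 179.]
top red [207 329  40  19 317] [226.8 338.1] [  0. 210. 170.]
top red [229 391  38  18 263] [247.3 399.2] [  0. 211. 169.]
top green [161 220  39  12 340] [179.9 225.6] [ 69. 189. 120.]
top green [ 373  221   20   53 1033] [382.5 246.5] [ 69. 173.  98.]
top green [169 285  38  10 189] [189.2 290.3] [ 69. 188. 116.]
top white [   0   67  319   20 1746] [123.5  78.5] [ 19.  43. 168.]
top white [381 156  22  23 337] [390.5 167.1] [ 28.  21. 235.]
top white [363 206  37  10 316] [381.1 210.4] [ 21.  22. 234.]
top white [ 437  211   71   85 3538] [472.6 253.5] [ 17.  27. 181.]
top white [271 221  20  53 982] [280.3 246.8] [ 22.  28. 230.]
top white [364 272  36   7 135] [377.3 275.5] [ 21.  23. 238.]
top white [405 333  39  17 323] [423.9 341. ] [ 21.  27. 228.]
top white [418 395  39  17 291] [436.7 402.9] [ 21.  29. 228.]
scene red [413 202  33 
[... 2245 characters left out ...]
], [229, 223, 205], [232, 225, 208], [214, 205, 183], [93, 87, 79], [92, 72, 59], [83, 56, 39], [86, 59, 41], [87, 59, 38], [89, 60, 41], [90, 61, 39], [89, 59, 41], [88, 61, 42], [90, 61, 40]]
[[163, 107, 66], [168, 108, 68], [170, 110, 67], [172, 114, 71], [172, 113, 70], [168, 109, 69], [164, 105, 65], [153, 100, 61], [18, 82, 41], [25, 91, 46], [35, 99, 52], [28, 97, 49], [33, 99, 52], [30, 98, 49], [33, 98, 52], [28, 97, 50], [33, 99, 53], [33, 97, 50], [36, 98, 53], [32, 97, 51], [31, 97, 51], [32, 97, 51], [33, 97, 52], [32, 97, 49], [30, 96, 51], [32, 97, 52], [29, 99, 51], [44, 91, 49], [76, 54, 35], [94, 62, 42], [88, 59, 38], [85, 57, 36], [88, 60, 40], [88, 59, 40], [76, 54, 41]]
```

```bash
cat > meas.py <<'E'
from h import *
def masks(cam):
    hsv=cv2.cvtColor(cam["img"],cv2.COLOR_RGB2HSV).astype(int); H,S,V=hsv[...,0],hsv[...,1],hsv[...,2]
    return {"red":((H<6)|(H>174))&(S>170)&(V>95),"green":(H>50)&(H<85)&(S>110)&(V>72),"white":(S<60)&(V>140)}
def blobat(m,uv):
    b=blobs(m,15); return min(b,key=lambda q:np.hypot(*(q[1]-uv)))[2]
def outline(l):  # mask outline at pixel borders: upsample so edges aren't eroded
    k=8; L=cv2.resize(l.astype(np.uint8),None,fx=k,fy=k,interpolation=cv2.INTER_NEAREST)
    ct=max(cv2.findContours(L,cv2.RETR_EXTERNAL,cv2.CHAIN_APPROX_NONE)[0],key=cv2.contourArea).reshape(-1,2)
    return (ct+0.5)/k-0.5
def rectz(c,l,z):
    w=toz(c,outline(l),z)[:,:2]
    (ct,sz,a)=cv2.minAreaRect(w.astype(np.float32))
    B=cv2.boxPoints((ct,sz,a))
    e=B[1]-B[0],B[2]-B[1]; e=max(e,key=np.linalg.norm); 
    return np.array(ct),sorted(sz),np.arctan2(e[1],e[0])
E
python3 - <<'E'
from meas import *
import pickle
c,s=pickle.load(open("cams.pkl","rb")); M=masks(c)
R={"green":((180,225),(189,290)),"red":((281,211),(284,275)),"white":((381,210),(377,275))}
for k,(b,cl) in R.items():
    B=rectz(c,blobat(M[k],b),76); C=rectz(c,blobat(M[k],cl),38)
    d=B[0]-C[0]; print(k,"band",B[0].round(1),np.round(B[1],1),"cleat",C[0].round(1),np.round(C[1],1),"dist",np.linalg.norm(d).round(1),"yaw",np.degrees(np.arctan2(d[1],d[0])).round(1),"rect yaws",[(np.degrees(q[2])%180-90).round(1) for q in (B,C)])
for k,uv in {"red":(178,262),"white":(280,247),"green":(382,246)}.items():
    for z in (82,): r=rectz(c,blobat(M[k],uv),z); print("bar",k,r[0].round(1),np.round(r[1],1),np.degrees(r[2])%180)
# tray, bystanders
r=rectz(c,blobat(M["white"],(472,253)),20); print("tray",r[0],r[1],np.degrees(r[2])%180)
print("bulb,weight,jar",toz(c,[(347,335),(268,158),(391,168)],60).round(0).tolist())
E
```

```text
green band [604.5 321.9] [21.3 81.2] cleat [470.1 311.2] [15.7 79. ] dist 134.8 yaw 4.5 rect yaws [np.float32(5.0), np.float32(4.1)]
red band [639.9 108.5] [21.5 80.9] cleat [504.8 105.5] [15.  80.3] dist 135.2 yaw 1.2 rect yaws [np.float32(0.7), np.float32(0.5)]
white band [ 642.5 -103.7] [21.3 82. ] cleat [ 507.  -109.3] [15.  78.5] dist 135.6 yaw 2.4 rect yaws [np.float32(3.6), np.float32(0.6)]
bar red [526.2 319.9] [ 45.  114.2] 6.2431865
bar white [560.8 108.8] [ 40.9 113.5] 2.3799548
bar green [ 562.2 -106.8] [ 42.3 110.8] 179.92732
tray [ 561.15332031 -312.78439331] [114.80778503417969, 171.7181396484375] 16.991686
bulb,weight,jar [[378.0, -34.0, 60.0], [760.0, 142.0, 60.0], [741.0, -129.0, 60.0]]
```

```bash
cat > geo.py <<'E'
import numpy as np
from scipy.spatial.transform import Rotation as Rn
RESTS={"green":((540.7,316.9),4.5),"red":((575.9,107.2),1.0),"white":((578.5,-106.4),2.2)}
def rest_T(k):
    (x,y),a=RESTS[k]; T=np.eye(4); T[:3,:3]=Rn.from_euler('z',a,degrees=True).as_matrix(); T[:3,3]=x,y,0; return T
def ap(T,P): return np.asarray(P,float)@T[:3,:3].T+T[:3,3]
E
python3 - <<'E'
from meas import *; from geo import *
import pickle
c,s=pickle.load(open("cams.pkl","rb"))
for nm,cam,(u0,v0,u1,v1) in (("t",c,(140,190,420,310)),("s",s,(235,225,515,345))):
    f=2.85; im=cv2.resize(cam["img"][v0:v1,u0:u1,::-1],None,fx=f,fy=f,interpolation=cv2.INTER_CUBIC)
    for k in RESTS:
        P=[(73,40,76),(73,-40,76),(75,40,0),(75,-40,0),(-66.8,40,40.2),(-66.8,-40,40.2),(-75,40,0),(-75,-40,0)]
        for q in proj(cam,ap(rest_T(k),P)): cv2.circle(im,tuple(int(v) for v in ((q+.5-(u0,v0))*f).round()),3,(255,0,255),1)
    cv2.imwrite(f"pics/ov_{nm}.png",im)
E
```

```text
(no output)
```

View pics/ov_t.png

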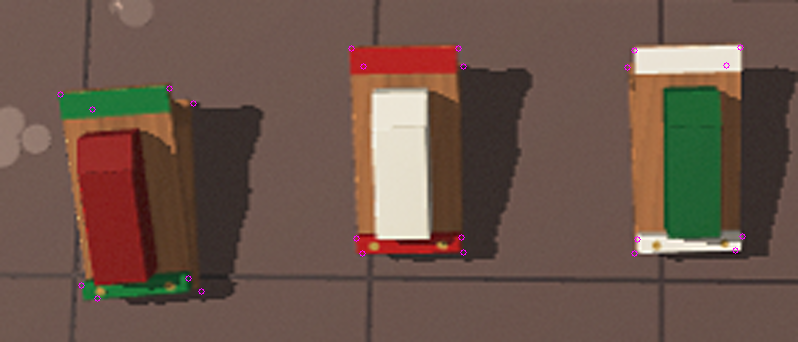

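View pics/ov_s.png

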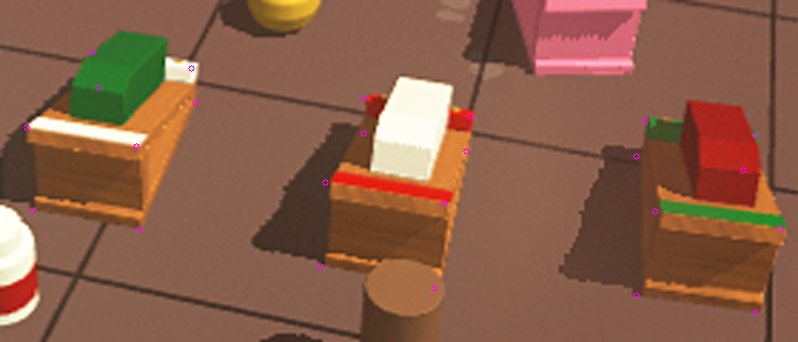

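```bash
cat > act.py <<'E'
from meas import *; from geo import *
S20=20
TRAY=((561.0,-312.8),17.0)
BARS={"red":((534.3,320.0),5.8,0),"white":((569.0,109.5),1.8,0),"green":((570.5,-106.5),1.0,0)}
GX,HT=-4.0,3.0
def frame(p,yaw,tilt): 
    return np.asarray(p,float),Rn.from_euler('z',yaw,degrees=True)*Rn.from_euler('y',-tilt,degrees=True)
FLIP=Rn.from_matrix(np.diag([-1.,1.,-1.]))
def tool(fr,h=HT,gx=GX,dz=0):
    p,R=fr; return p+R.apply([gx,0,h])+[0,0,dz],(R*FLIP).as_rotvec()
def deck(k,x=-6.,y=0.):
    (X,Y),a=RESTS[k]; q=ap(rest_T(k),[x,y,46+(x+10)*np.tan(np.radians(20))]); return frame(q,a,20)
def bar0(b,k):   # bar lying on rest k, measured xy
    (x,y),a,_=BARS[b]; l=np.linalg.inv(rest_T(k)); lx=ap(l,[x,y,0]); print("bar",b,"in rest",lx.round(1))
    return frame([x,y,46+(lx[0]+10)*np.tan(np.radians(20))],a,20)
def tray(): return frame([*TRAY[0],12.],TRAY[1],0)
def obs(): 
    o=bot.get_obs(); print("t %.1f"%o["time_s"],"tcp",o["tool_pos"].round(1),"F",o["ft_force"].round(1),"w %.1f"%o["gripper_width"]); return o
def pick(fr,force=40):
    p,r=tool(fr,h=HT+90); bot.move_straight(p,v=250,rot=r)
    p,r=tool(fr); bot.move_straight(p,v=110,rot=r); obs()
    bot.clamp(force); bot.pause(.2); obs()
    p,r=tool(fr,dz=150-fr[0][2]); bot.move_straight(p,v=110,rot=r); obs()
def place(fr,gap=6.,maxd=6.):
    n=fr[1].apply([0,0,1.])
    p,r=tool(fr,dz=150-fr[0][2]); bot.move_straight(p,v=230,rot=r)
    p,r=tool(fr,h=HT+gap); bot.move_straight(p,v=110,rot=r); bot.pause(.3)
    f0=obs()["ft_force"]@n; d=gap
    while d>-maxd:
        d-=1; p,r=tool(fr,h=HT+d); bot.move_straight(p,v=25,rot=r)
        f=bot.get_obs()["ft_force"]@n-f0
        if f>2.5: break
    print("contact at",d,"f %.1f"%f); obs()
def release(fr):
    bot.open_gripper(); bot.pause(.2); p,r=bot.get_obs()["tool_pos"],None
    n=fr[1].apply([0,0,1.]); bot.move_straight(p+n*90,v=180); obs()
E
python3 - <<'E'
from act import *
for n,f in (("g0",bar0("green","white")),("tray",tray()),("w0",bar0("white","red")),("dw",deck("white")),("r0",bar0("red","green")),("dr",deck("red")),("dg",deck("green"))):
    for dz in (0,100):
        p,r=tool(f,dz=dz); q=bot.inverse_kinematics(p,r); print(n,dz,p.round(0),None if q is None else np.round(q,2))
E
```

```text
bar green in rest [-8.   0.2  0. ]
bar white in rest [-6.9  2.4  0. ]
bar red in rest [-6.1  3.6  0. ]
g0 0 [ 566. -107.   48.] [-0.37  0.23  0.56  2.11 -0.37  0.51  2.04]
g0 100 [ 566. -107.  148.] [-0.88  0.06  1.06  2.05 -0.18  0.73  1.88]
tray 0 [ 557. -314.   15.] [ 0.79  0.61 -0.46  1.6   0.31  1.    2.1 ]
tray 100 [ 557. -314.  115.] [ 0.93  0.53 -0.66  1.53  0.34  1.2   2.08]
w0 0 [564. 109.  49.] [-0.68  0.21  0.37  2.11  0.05  0.5   1.24]
w0 100 [564. 109. 149.] [-0.75  0.05  0.44  2.03  0.12  0.74  1.21]
dw 0 [ 568. -107.   49.] [-0.37  0.23  0.56  2.11 -0.39  0.52  2.08]
dw 100 [ 568. -107.  149.] [-0.88  0.07  1.08  2.04 -0.21  0.74  1.93]
r0 0 [530. 320.  49.] [-0.84  0.31  0.13  1.96  0.29  0.6   0.73]
r0 100 [530. 320. 149.] [-0.85  0.17  0.14  1.88  0.24  0.81  0.8 ]
dr 0 [565. 107.  49.] [-0.68  0.21  0.38  2.11  0.05  0.5   1.23]
dr 100 [565. 107. 149.] [-0.75  0.05  0.44  2.03  0.12  0.74  1.19]
dg 0 [530. 316.  49.] [-0.84  0.31  0.13  1.96  0.3   0.61  0.7 ]
dg 100 [530. 316. 149.] [-0.86  0.17  0.14  1.89  0.25  0.82  0.78]
```

Candidates in the top view:
- **Bars:** red (178,263) on the green rest, white (280,247) on the red rest, green (382,247) on the white rest.
- **Wooden rests:** green-painted (185,258), red-painted (282,243), white-painted (381,243).
- **Look-alikes to leave alone:** pink with red paint (238,367), pink with white paint (428,371), and the white-topped jar (391,168).
- **Tray:** grey, (472,253).

The crops show three wooden rests. The nailed cleat is on the robot side, and the worn end of each bar points uphill. The measured sizes fit: bands 81 mm wide, band to cleat 135 mm, tray 172x115 mm.

First I park the green bar on the tray.

```bash
python3 - <<'E'
from act import *
fr=bar0("green","white")
p,r=tool(fr,dz=170); bot.reach(p,r); obs()
pick(fr)
c=read_camera("scene"); cv2.imwrite("pics/lift1.png",c["img"][:,:,::-1])
E
```

```text
bar green in rest [-8.   0.2  0. ]
t 3.0 tcp [ 566.  -105.8  218.3] F [0.3 0.9 0. ] w 85.5
t 4.5 tcp [ 566.6 -106.6   49.3] F [-0.2 -0.   0.7] w 85.1
t 5.1 tcp [ 565.8 -106.5   48.6] F [-5.9  0.6  9.2] w 39.6
t 6.2 tcp [ 565.2 -106.4  150.8] F [ 0.7 -0.2 -4.1] w 39.6
```

View pics/lift1.png

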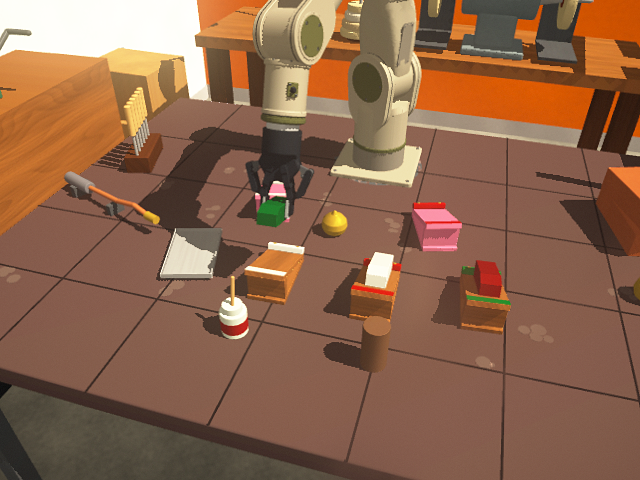

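The green bar at (270,212) is lifted level in the jaws and the white rest (275,270) is empty. The gripper width of 39.6 mm fits the 40 mm bar.

```bash
python3 - <<'E'
from act import *
fr=tray()
place(fr); release(fr)
c=read_camera("scene"); cv2.imwrite("pics/tray1.png",c["img"][:,:,::-1])
c=read_camera("top"); cv2.imwrite("pics/tray1t.png",c["img"][:,:,::-1])
E
```

```text
t 9.4 tcp [ 557.4 -314.    21.3] F [ 0.5 -0.2 -3.9] w 39.6
contact at 0.0 f 12.3
t 10.9 tcp [ 557.3 -314.1   16.1] F [-3.8  3.2  8.4] w 39.8
t 12.3 tcp [ 556.8 -313.5  104.1] F [ 0.5 -0.3  0.2] w 85.0
```

View pics/tray1.png

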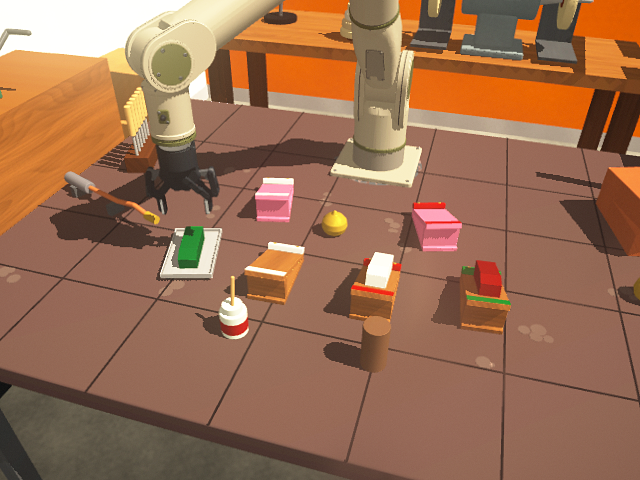

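View pics/tray1t.png

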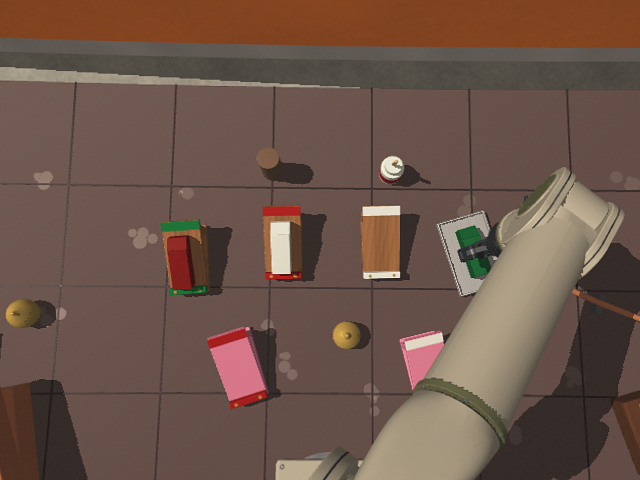

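The green bar lies flat in the tray (scene (191,247)), with contact felt at the expected floor height. The white rest is empty at top (381,243), so I re-measure it unobstructed, then move the white bar.

```bash
python3 - <<'E'
from meas import *
import pickle
c,s=pickle.load(open("cams.pkl","rb")); c["img"]=cv2.imread("pics/tray1t.png")[:,:,::-1].copy(); m=masks(c)["white"]
B=rectz(c,blobat(m,(381,210)),76); C=rectz(c,blobat(m,(381,275)),38); d=B[0]-C[0]
print(B,C,np.linalg.norm(d),np.degrees(np.arctan2(d[1],d[0])))
E
```

```text
(array([ 642.59533691, -103.67434692]), [21.18486976623535, 81.97327423095703], np.float32(-1.5111012)) (array([ 508.13012695, -109.39887238]), [17.232421875, 78.6977767944336], np.float32(-1.5600507)) 134.58700859104385 2.4377547969458
```

```bash
python3 - <<'E'
from act import *
pick(bar0("white","red"))
E
```

```text
bar white in rest [-6.9  2.4  0. ]
t 15.2 tcp [564.4 109.4  49.1] F [ 0.2 -0.  -0.3] w 85.2
t 15.9 tcp [564.3 109.6  49.1] F [-5.4 -1.   6.6] w 39.6
t 17.0 tcp [563.7 109.2 150.5] F [ 0.2  0.7 -4.5] w 39.3
```

```bash
python3 - <<'E'
from act import *
fr=deck("white",x=-5)
place(fr,gap=8); release(fr)
c=read_camera("scene"); cv2.imwrite("pics/w1.png",c["img"][:,:,::-1])
c=read_camera("top"); cv2.imwrite("pics/w1t.png",c["img"][:,:,::-1])
f=4
im=cv2.imread("pics/w1.png")[225:315,230:330]; im2=cv2.imread("pics/w1t.png")[195:295,340:430]
cv2.imwrite("pics/w1c.png",np.hstack([cv2.resize(im,(400,360),interpolation=2),cv2.resize(im2,(324,360),interpolation=2)]))
E
```

```text
t 19.4 tcp [ 566.2 -106.8   57.2] F [-0.8  0.3 -3.1] w 39.3
contact at 0 f 7.5
t 21.4 tcp [ 568.7 -106.9   49.6] F [-5.1 -0.   3.4] w 39.7
t 22.7 tcp [ 537.9 -107.5  133.4] F [ 0.1 -0.1 -0.7] w 85.3
```

View pics/w1c.png

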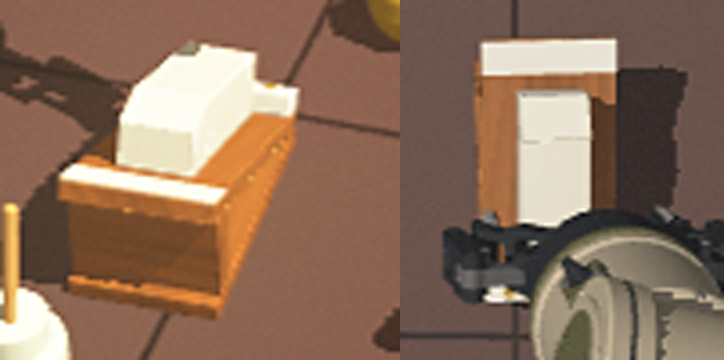

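The white bar lies flat and centred on the white rest in both crops. Its cleat end is hidden by the arm, so I'll check that later. Next is red onto the red rest.

```bash
python3 - <<'E'
from act import *
p=bot.get_obs()["tool_pos"]; bot.move_straight([p[0],p[1],170],v=200)
pick(bar0("red","green"))
c=read_camera("top"); cv2.imwrite("pics/r0t.png",c["img"][:,:,::-1])
fr=deck("red",x=-5)
place(fr,gap=8); release(fr)
c=read_camera("scene"); cv2.imwrite("pics/r1.png",c["img"][:,:,::-1])
c=read_camera("top"); cv2.imwrite("pics/r1t.png",c["img"][:,:,::-1])
im=cv2.imread("pics/r1.png")[225:325,230:530]; im2=cv2.imread("pics/r1t.png")[190:300,150:420]
cv2.imwrite("pics/r1c.png",np.vstack([cv2.resize(im,(780,260),interpolation=2),cv2.resize(im2,(780,318),interpolation=2)]))
E
```

```text
bar red in rest [-6.1  3.6  0. ]
t 26.0 tcp [529.7 319.8  49.5] F [-0.3  0.  -0.6] w 85.5
t 26.7 tcp [529.6 320.   49.5] F [-3.7 -0.2  5.8] w 39.5
t 27.8 tcp [529.1 319.1 150.5] F [-0.5 -0.2 -4.3] w 39.8
t 30.2 tcp [563.6 107.1  57.2] F [ 1.   0.3 -3.7] w 39.3
contact at 0 f 16.4
t 32.2 tcp [566.  106.9  49.9] F [-10.   -1.9   9.7] w 39.6
t 33.6 tcp [535.2 106.4 133.2] F [ 0.  -0.4 -0.3] w 85.4
```

View pics/r1c.png

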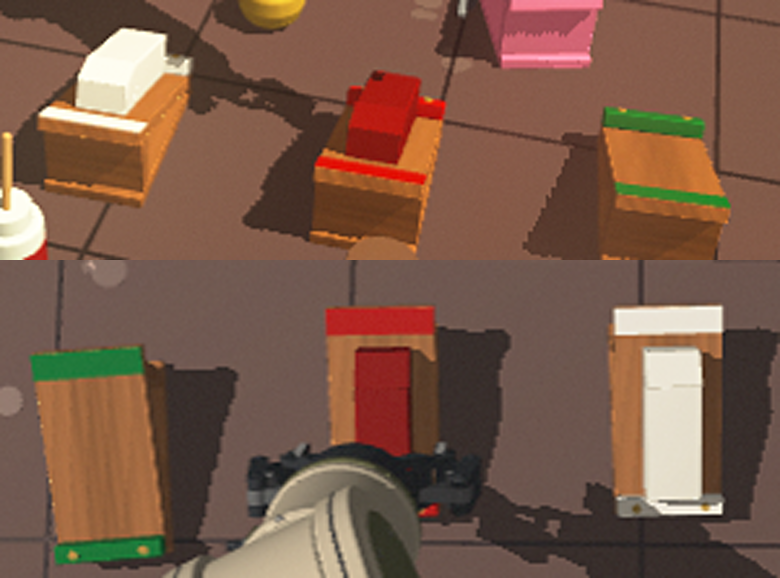

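View pics/r0t.png

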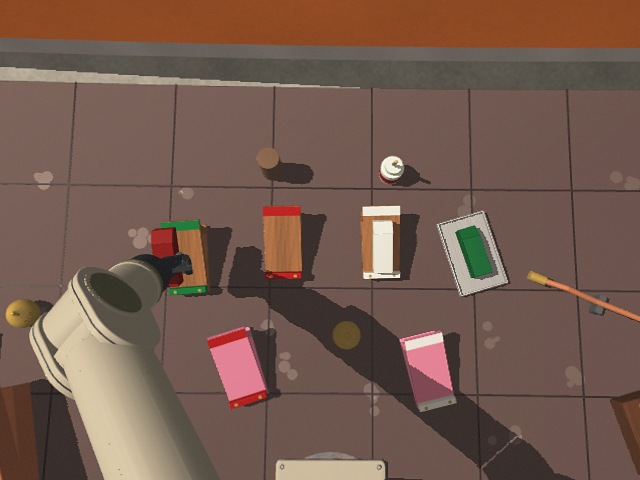

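```bash
python3 - <<'E'
from act import *
import pickle
c,s=pickle.load(open("cams.pkl","rb")); c["img"]=cv2.imread("pics/r0t.png")[:,:,::-1].copy(); m=masks(c)["green"]
r=rectz(c,blobat(m,(475,252)),46); print(r[0],r[1],np.degrees(r[2])%180, "expected centre",TRAY)
c["img"]=cv2.imread("pics/r1t.png")[:,:,::-1].copy(); m=masks(c)["green"]
B=rectz(c,blobat(m,(180,225)),76); C=rectz(c,blobat(m,(189,290)),38); d=B[0]-C[0]
print(B,C,np.linalg.norm(d),np.degrees(np.arctan2(d[1],d[0])))
E
```

```text
[ 561.28216553 -309.16412354] [51.47383117675781, 109.84410858154297] 17.245275 expected centre ((561.0, -312.8), 17.0)
(array([604.45819092, 321.88916016]), [21.326719284057617, 81.1820068359375], np.float32(-1.4842111)) (array([470.77441406, 311.18112183]), [16.94552993774414, 79.29418182373047], np.float32(-1.4790273)) 134.11194681765375 4.579600645477098
```

The tray bar and the green rest are where expected: bar yaw 17.2°, length 110 mm, rest yaw 4.6°. The extra measured bar width is its visible side face. I now move green to its rest.

```bash
python3 - <<'E'
from act import *
p=bot.get_obs()["tool_pos"]; bot.move_straight([p[0],p[1],190],v=200)
fr=tray(); p,r=tool(fr,h=150); bot.reach(p,r); obs()
pick(fr)
fr=deck("green",x=-5)
p,r=tool(fr,dz=130); bot.reach(p,r); obs()
place(fr,gap=8); release(fr)
p=bot.get_obs()["tool_pos"]; bot.move_straight(p+[-30,60,60],v=200)
bot.movej([-1.268,0.332,-0.065,1.46,0.022,1.35,-0.088]); obs()
for n in ("scene","top"):
    c=read_camera(n); cv2.imwrite(f"pics/fin_{n}.png",c["img"][:,:,::-1])
im=cv2.imread("pics/fin_scene.png")[225:325,230:530]; im2=cv2.imread("pics/fin_top.png")[190:300,150:420]
cv2.imwrite("pics/finc.png",np.vstack([cv2.resize(im,(780,260),interpolation=2),cv2.resize(im2,(780,318),interpolation=2)]))
E
```

```text
t 35.7 tcp [ 557.9 -312.1  161.9] F [ 0.1  1.  -0.2] w 85.7
t 37.0 tcp [ 557.7 -314.3   15.9] F [-0.4  0.9  0.8] w 85.1
t 37.7 tcp [ 557.5 -314.1   15.5] F [-0.9  0.4  6. ] w 39.6
t 39.1 tcp [ 556.7 -313.7  152. ] F [ 0.  -0.5 -4.2] w 39.5
t 41.4 tcp [531.6 315.  179.1] F [ 0.3 -0.7 -3.3] w 39.4
t 42.9 tcp [528.5 316.   57.2] F [ 0.2 -1.  -2.8] w 39.8
contact at -1 f 16.1
t 45.2 tcp [531.  316.1  49.1] F [-10.4  -4.4  10.4] w 39.7
t 46.6 tcp [500.8 313.2 132.2] F [-0.  -0.4  0.6] w 85.5
t 48.6 tcp [201.5 591.3 230.9] F [ 0.2 -0.4  0.3] w 85.3
```

View pics/finc.png

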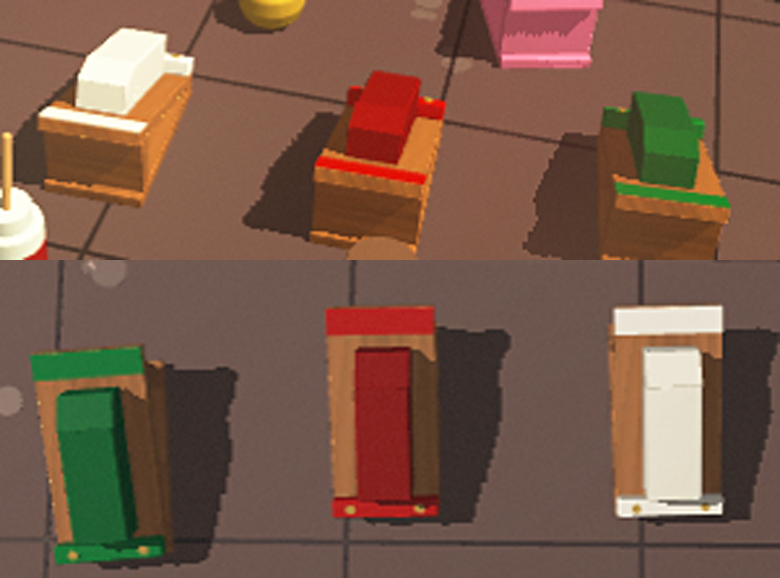

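View pics/fin_scene.png

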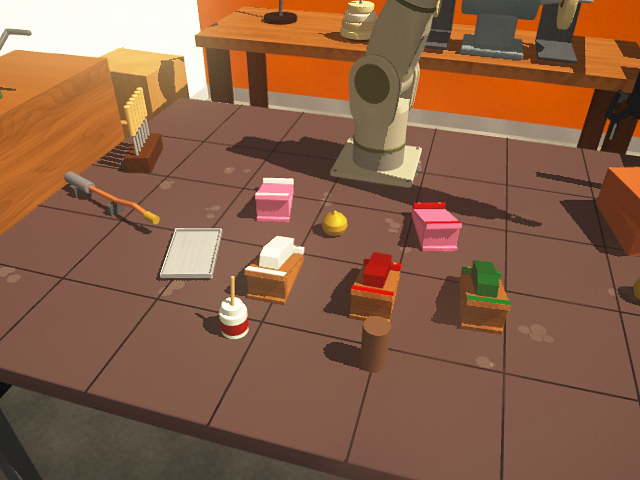

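```bash
python3 - <<'E'
from act import *
import pickle
c,_=pickle.load(open("cams.pkl","rb"))
def far(img,col,uv,k):
    c["img"]=img; hsv=cv2.cvtColor(img,cv2.COLOR_RGB2HSV)
    m=masks(c)[col].copy()
    if col=="green": m|=(hsv[...,0]>50)&(hsv[...,0]<85)&(hsv[...,1]>110)
    l=blobat(m,uv); w=ap(np.linalg.inv(rest_T(k)),toz(c,outline(l),66))
    hi=np.percentile(w[:,0],97); q=w[(w[:,0]>0)&(w[:,0]<38)]
    near=w[:,0].min()
    yl,yr=np.percentile(q[:,1],[3,97]); print(col,"on",k,"far end x %.1f (home 41.7) near %.1f  y of sides %.1f %.1f"%(hi,near,yl,yr))
a=cv2.imread("pics/top0.png")[:,:,::-1].copy(); b=cv2.imread("pics/fin_top.png")[:,:,::-1].copy()
far(a,"red",(178,262),"green");far(a,"white",(280,247),"red");far(a,"green",(382,246),"white")
far(b,"green",(183,262),"green");far(b,"red",(282,247),"red");far(b,"white",(382,246),"white")
E
```

```text
red on green far end x 44.8 (home 41.7) near -70.0  y of sides -9.6 32.4
white on red far end x 44.2 (home 41.7) near -70.1  y of sides -16.2 26.0
green on white far end x 44.5 (home 41.7) near -70.3  y of sides -25.0 19.1
green on green far end x 47.6 (home 41.7) near -80.6  y of sides -23.5 26.3
red on red far end x 42.0 (home 41.7) near -80.8  y of sides -20.4 20.1
white on white far end x 46.3 (home 41.7) near -80.6  y of sides -25.2 19.1
```

```bash
python3 - <<'E'
import cv2
for f,u in (("top0",(178,382,281)),("fin_top",(282,382,183))):
    i=cv2.imread(f"pics/{f}.png")
    for x in u: print(f,x,[ (y,i[y,x,::-1].tolist()) for y in range(216,242,1)][:26:1] if x==282 else "")
i=cv2.imread("pics/fin_top.png"); s=cv2.imread("pics/fin_scene.png")
a=cv2.resize(i[200:285,255:310],(385,595),interpolation=cv2.INTER_NEAREST); b=cv2.resize(s[245:325,345:405],(400,533),interpolation=2)
b=cv2.copyMakeBorder(b,0,62,0,0,cv2.BORDER_CONSTANT); import numpy as np
cv2.imwrite("pics/redc.png",np.hstack([a,b]))
E
```

```text
top0 178 
top0 382 
top0 281 
fin_top 282 [(216, [148, 104, 64]), (217, [149, 99, 62]), (218, [152, 100, 63]), (219, [152, 101, 62]), (220, [102, 38, 29]), (221, [82, 18, 20]), (222, [145, 34, 29]), (223, [142, 35, 33]), (224, [142, 35, 34]), (225, [142, 36, 33]), (226, [143, 35, 33]), (227, [142, 33, 30]), (228, [143, 36, 34]), (229, [142, 34, 29]), (230, [144, 37, 35]), (231, [143, 34, 34]), (232, [142, 31, 30]), (233, [142, 34, 31]), (234, [138, 30, 28]), (235, [135, 31, 26]), (236, [136, 31, 30]), (237, [136, 32, 30]), (238, [136, 30, 30]), (239, [137, 33, 31]), (240, [137, 30, 29]), (241, [136, 31, 27])]
fin_top 382 
fin_top 183
```

View pics/redc.png

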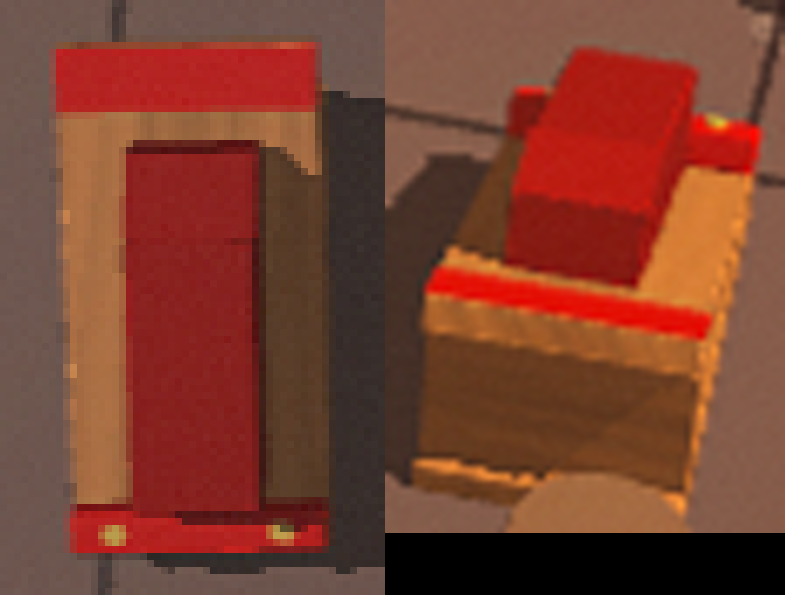

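```bash
python3 - <<'E'
from plant import bot
bot.job_done(); print("t",bot.get_obs()["time_s"])
E
```

```text
the job is handed in; nothing more can be done
the job is handed in; nothing more can be done
```

All three bars are on the rests of their own colour, and I handed the job in at about 49 s of the 93 s; no verdict is reported. I parked green on the tray, then moved white to the white rest, red to the red rest, and green from the tray to the green rest. Each bar was lowered until contact was felt (7–16 N) and then released.

**Position:** The last pictures show each bar flat on its deck, near the middle line and parallel to it. By the top view each low end is about 2 to 6 mm uphill of touching the cleat, so they are not hard against it but within the limit of about 10 mm. Green is the farthest up, at x about -4 to -7 mm (limit 0).

**Bystanders:** The bulb, weight, jar and pink look-alikes look unmoved in the pictures; I did not measure them again. The arm was back at its start pose, touching nothing.

**Checks that disagreed:**
- The scene camera sat about 2 pixels (roughly 3 mm) off the top camera for the rest positions. I relied on the top camera.
- The first end-of-bar measurement for red came out low at 42 mm, because the colour mask missed its dark end face. A close crop put it at about 46 mm, in line with the others.

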